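Hold the right sample cell in the photometer beam

TASK

Take the middle-length one of the three glass sample cells out of the black rack, gripping it only by its frosted long sides so that the fingers never touch its clear end windows, and hold it upright in the gap of the open-beam photometer, about midway between the two blocks, so that the light beam passes squarely through the middle of its width, in at one clear window and out at the other. Do not put it down or let go: the program finishes while the gripper still holds the cell still in the beam for the reading, clear of the photometer. Leave the other two cells in the rack, do not knock the photometer, and leave everything else on the bench alone.

Things in the scene. Friction and masses are not known exactly. Their poses are not given: they have to be found in the camera images.
- cell_mid: The wanted middle-length glass cell: 25 mm long (own y), 16 wide (own x), 50 tall, plus a blue stopper (13.5 wide, 4 high) on top; about 40 g. Origin: centre of underside, 4 mm above the bench in the rack; z up; the top 34 mm of glass is above the rack. Side faces (own +-x, 16 mm apart) are frosted white: grip these. End faces (own +-y) are clear windows: light passes along own y, either way round.
- window_a: Clear end window of the middle-length cell on its own -y end, a 12 x 1.5 x 50 mm pane; origin at the pane's centre. The fingers must not touch it.
- window_b: The same on the own +y end.
- cell_short: Look-alike: 15 mm long (own y), 16 mm wide, 50 mm tall plus 4 mm blue stopper. Upright in a rack slot, origin at the centre of its underside, axes and faces as the wanted cell's. Leave it in the rack.
- cell_long: Look-alike: 35 mm long (own y), 16 mm wide, 50 mm tall plus 4 mm blue stopper. Upright in a rack slot, origin at the centre of its underside, axes and faces as the wanted cell's. Leave it in the rack.
- rack: Black cell rack fixed to the bench, 60 (own x) x 190 (own y) x 20 mm high, origin at the centre of its underside. Three slots at own y = -58, 0, 58 mm, each 18 (x) by 38 (y) mm, 16 mm deep, floor 4 mm above the bench. The cells stand in them in any order, long axis along own y, 1 mm play each side in x; they lift straight up.
- photometer: Fixed open-beam photometer: grey base plate 100 (own x) x 270 (own y) x 12 mm and two white blocks 85 (x) x 80 (y), tops 110 mm above the bench: lamp at own -y (dark fins on top), detector at own +y (green display on top). The gap between them is 90 mm long in own y, empty, open above and to both x sides. Origin: centre of underside.
- beam_mid (a point): Middle of the light beam, halfway between the blocks, 80 mm above the bench, 68 mm above the base plate; axes as the photometer's. The beam runs level along own y from port to port, drawn as a thin yellow line, 2 mm thick, that can be passed through.
- amber_bottle: Bystander: amber glass reagent bottle, 60 mm diameter, 100 mm tall, upright; origin at the centre of its underside. Leave it alone.
- white_jar: Bystander: white plastic jar with blue cap, 64 mm diameter, 85 mm tall, upright; origin at the centre of its underside. Leave it alone.
- beaker: Bystander: empty clear plastic beaker, 68 mm diameter at the rim, 85 mm tall, upright; origin at the centre of its underside. Leave it alone.
- tip_box: Bystander: pipette-tip box, white with a blue lid, 85 x 120 x 67 mm; origin at the centre of its underside. Leave it alone.
- timer: Bystander: small grey bench timer lying flat, 60 x 75 x 20 mm; origin at the centre of its underside. Leave it alone.

How it is judged (in metres and radians):
On the way:
1. the middle-length cell is lifted clear of the rack in the fingers (z of cell_mid in the frame of rack above 0.03 m and contact force between cell_mid and rack below 0.1 N and contact force between cell_mid and the fingers above 0.5 N), for 0.2 s.
At the end, for the whole second after the job is handed in: Held, at rest, touching neither photometer nor rack: beam within 5 mm of the cell's mid-width and 5 to 45 mm above its underside, cell within 20 mm of midway between the blocks, within 0.15 rad of the beam and of upright; others left within 20 to 30 mm (x of beam_mid in the frame of cell_mid between -0.005 and 0.005 m and z of beam_mid in the frame of cell_mid between 0.005 and 0.045 m and y of cell_mid in the frame of beam_mid between -0.02 and 0.02 m and angle between the y axis of cell_mid and the y axis of beam_mid, either way round below 0.15 rad and angle between cell_mid's own z axis and vertical below 0.15 rad and height (world z) of cell_mid above 0.03 m and contact force between cell_mid and the fingers above 0.5 N and contact force between cell_mid and photometer below 0.1 N and contact force between cell_mid and rack below 0.1 N and linear speed of cell_mid below 0.02 m/s and distance of each of cell_short, cell_long from where it was at the start of the episode below 0.02 m and distance of each of amber_bottle, white_jar, beaker, tip_box, timer from where it was at the start of the episode below 0.03 m); the arm keeps its last pose, push and grip.
It fails at once if the fingers touch a clear window of the cell (contact force between any of window_a, window_b and the fingers above 0.5 N).
It fails at once if the photometer is knocked or leaned on (over 2 N) (contact force between photometer and anything else above 2 N).
It fails at once if one of the other two cells is taken or shifted by over 20 mm (distance of any of cell_short, cell_long from where it was at the start of the episode above 0.02 m).
It fails at once if a bystander is moved by over 30 mm or tipped (distance of any of amber_bottle, white_jar, beaker, tip_box, timer from where it was at the start of the episode above 0.03 m or angle between any of amber_bottle, white_jar, beaker, tip_box, timer's own z axis and vertical above 0.5 rad).
It also fails if it takes over 40 s, if anything falls off the work surface, if the arm or the gripper's body presses on something with over 40 N, if the wrist force passes 120 N, or if a joint passes its speed limit or range.

ROBOT

A 6-joint arm with a two-finger parallel gripper is mounted at the origin on the work surface. World frame = base frame: x ahead of the robot, y to its left, z up, the work surface at z = 0. Lengths are in mm, angles in degrees, forces in N, time in s.
With the tool pointing down it reaches from about 300 to 850 mm from the base axis. Payload 4.2 kg.
Tool frame: the origin (TCP) lies between the finger pads; the fingertips stand 22 mm ahead of it and the grasp point (between the pads) lies 3 mm ahead of it; z points along the fingers, y is the direction in which the jaws open and shut (so a half turn about z gives the same grasp; the last joint's range is limited). The gripper opens to 91 mm and grips with 3 to 60 N. Pads are 32 mm wide; open, the fingers measure 118 mm over their backs; the gripper's body (76 mm by 178 mm) begins 60 mm behind the grasp point.
Start: joints at [-73.052, 18.312, 89.639, -0, 72.044, -1.146], TCP at [178.585, -546.579, 235.976] pointing down, gripper open.
Joint ranges: [-177.97, 177.97], [-48.28, 115.42], [12.27, 149.76], [-77.06, 257.06], [2.81, 150.46], [-146.56, 146.56]. Speed limits (degrees/s): [147.25, 147.25, 180, 180, 180, 180].

INTERFACE

Orientations are given as [roll, pitch, yaw] about the fixed x, y, z axes, in that order (R = Rz(yaw) Ry(pitch) Rx(roll)).
In Python, from workcell import telemetry, cams, env gives the robot as it stands.
- The arm moves only by the shell command python3 -m inch 'ROWS' [FORCE]. ROWS is JSON, a list of rows, each an object of numbers: "x", "y", "z": the shift along the tool's x, y, z in cm; "yaw": the turn about the tool's z in units of 5 degrees (1.0 is 5 degrees); "gripper": the gripper's target within -1 to 1 (fully open at 1, half-way at 0, shut at -1). A call has 1 to 12 rows; each row shifts and turns the commanded pose from where the row before left it, along the tool's axes as they then stand; what a row does not reach is not made up. A row lasts 1/12 s, in which the tool goes at most 41.7 mm and 7.16 degrees, less where a joint would pass 70% of its speed; a pose out of reach is approached as far as the arm can. A call is refused whole if a number of a shift passes 4.17 or a number of a turn 1, either way. A call with a gripper value outside its range is refused whole. The fingers move at their own pace and stop on an object; FORCE is the grip in N (left out, the last holds). Time passes only in rows, so rows that do not move let the fingers close. It gives the time, the measured TCP pose, the force and the opening at its end, in the units of the state.
- telemetry.state(): the state, without advancing time (a new reading comes with each control period).
- cams.grab_frame(name): name is "scene" or "top" or "wrist"; returns a dict with "pixels" (480x640x3 uint8, red, green, blue), "mtx" (3x3 intrinsics, pixels), "rvec" (rotation vector, rad) and "tvec" (3), from world to camera coordinates, as OpenCV has them. Camera axes: x right, y down, z forward; pixel columns grow to the right and rows downward; lengths in mm; the calibration is good to about 2 mm. A picture is of the moment at which its call begins. There is no depth.
- env.job_done(): hands the job in, once; it reports no verdict.
The state is a dict: "time_s": time; "qpos": joint angles; "qvel": joint speeds; "effort": joint torques, N m; "ee_pos": TCP position; "ee_rot": TCP orientation; "force": force on the tool from outside, world axes, zero at the start; "torque": the same for the moment, N m; "gripper_width": finger opening in mm.
Only numpy, scipy, OpenCV 4.12 (cv2) and the standard library are available. Lean on these libraries where they do the work, as an engineer would, in place of code of your own. Each camera call takes 0.05 s, during which the arm holds its last target. There are 200 camera calls.

## Working session

There is one attempt and no reset: what is moved stays moved. The work goes in short steps, Python scripts to look and compute and a shell command to move; the robot and the scene stay as the last step left them, time stands still between calls to the robot, and variables do not carry over. Pictures are saved under pics/ and viewed, about 8 in all and at most 12, crops included, and the job is handed in when it is done.

```bash
mkdir -p pics; cat > h.py <<'E'
import numpy as np, cv2
from workcell import telemetry, cams, env
def grab(n,save=None):
    f=cams.grab_frame(n)
    if save: cv2.imwrite('pics/'+save,f['pixels'][:,:,::-1])
    return f
def ray(f,uv,z):
    R=cv2.Rodrigues(np.array(f['rvec'],float))[0]; t=np.array(f['tvec'],float).ravel()
    p=cv2.undistortPoints(np.array(uv,float).reshape(-1,1,2),np.array(f['mtx'],float),None).reshape(-1,2)
    d=np.c_[p,np.ones(len(p))]@R; c=-R.T@t
    return c+d*((z-c[2])/d[:,2])[:,None]
def proj(f,P):
    return cv2.projectPoints(np.array(P,float).reshape(-1,1,3),np.array(f['rvec'],float),np.array(f['tvec'],float),np.array(f['mtx'],float),None)[0].reshape(-1,2)
E
python3 - <<'E'
from h import *
for n in("top","scene"):
    f=grab(n,n+'1.png'); R=cv2.Rodrigues(np.array(f['rvec'],float))[0]; print(n,-R.T@np.array(f['tvec']).ravel(),f['mtx'])
print(telemetry.state())
E
```

```text
top [ 453.63723803  -17.34829397 1060.86727349] [[441.77624389   0.         333.00341691]
 [  0.         441.77624389 240.29650777]
 [  0.           0.           1.        ]]
scene [1572.95708526 -518.59006342 1153.6572545 ] [[580.65772258   0.         319.09676694]
 [  0.         580.65772258 235.5035351 ]
 [  0.           0.           1.        ]]
{'time_s': 0.1, 'qpos': array([-7.30522784e+01,  1.83466683e+01,  8.96987714e+01, -1.63311457e-03,
        7.20457172e+01, -1.14629041e+00]), 'qvel': array([ 0.04938929, -0.06129977, -0.09620643,  0.09514531,  0.02063165,
        0.02229543]), 'effort': array([ 1.05213709e-03, -4.13332522e+01, -2.32510024e+01,  7.28875701e-02,
        4.21731512e-02, -6.01297870e-05]), 'ee_pos': array([ 178.44734133, -546.16334074,  235.22184292]), 'ee_rot': array([-1.79908830e+02, -2.71139014e-04,  1.80945164e+01]), 'force': array([-0.34225191,  0.63294254,  1.38549291]), 'torque': array([ 0.04651685, -0.01803808, -0.01119458]), 'gripper_width': 91.42643304791332}
```

View pics/top1.png

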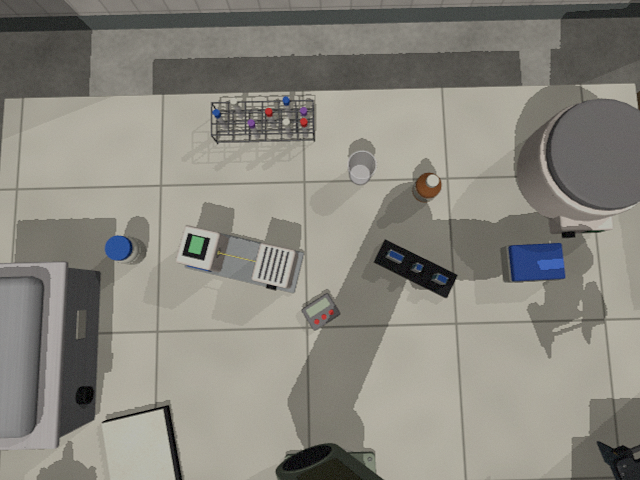

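View pics/scene1.png

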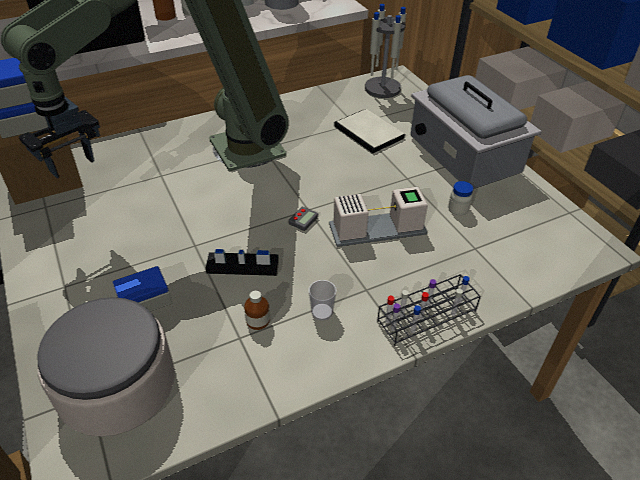

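The top view shows the rack with blue stoppers at about (397,257), (417,267) and (440,280). The photometer's display is at (197,245), its fins at (273,265), and the beam runs between them. Next I'll measure these.

```bash
python3 - <<'E'
from h import *
f=grab("top"); im=f['pixels']; hsv=cv2.cvtColor(im,cv2.COLOR_RGB2HSV)
def comps(m,z,x0,y0,x1,y1,amin=8):
    k=np.zeros_like(m); k[y0:y1,x0:x1]=m[y0:y1,x0:x1]
    for c in cv2.findContours(k,cv2.RETR_EXTERNAL,cv2.CHAIN_APPROX_NONE)[0]:
        if len(c)<amin: continue
        b=cv2.boxPoints(cv2.minAreaRect(c)); P=ray(f,b,z)[:,:2]; r=cv2.minAreaRect(P.astype(np.float32))
        print(z,np.round(b.mean(0),1),np.round(r[0],1),np.round(r[1],1),round(r[2],1))
print('stoppers');comps(cv2.inRange(hsv,(100,90,60),(125,255,255)),58,370,235,460,300,5)
print('rack');comps(cv2.inRange(hsv,(0,0,0),(179,255,40)),20,370,235,460,300,30)
print('white');comps(cv2.inRange(hsv,(0,0,190),(179,40,255)),110,170,220,305,295,30)
print('beam');
m=cv2.inRange(hsv,(22,70,120),(35,255,255)); k=np.zeros_like(m);k[220:295,170:305]=m[220:295,170:305]
ys,xs=np.nonzero(k); P=ray(f,np.c_[xs,ys],80)[:,:2]; l=cv2.fitLine(P.astype(np.float32),2,0,.1,.1).ravel()
print(l,np.degrees(np.arctan2(l[1],l[0])),P.min(0),P.max(0))
c1=cv2.resize(im[225:305,365:465],None,fx=5,fy=5,interpolation=3);c2=cv2.resize(im[215:300,165:310],None,fx=5,fy=5,interpolation=3)
o=np.zeros((425+400,725,3),np.uint8);o[:400,:500]=c1;o[400:,:]=c2
cv2.imwrite('pics/crop1.png',cv2.resize(o,None,fx=.72,fy=.72)[:,:,::-1])
E
```

```text
stoppers
58 [441.7 278.1] [ 489.4 -266.5] [21.3 13.3] 61.6
58 [418.5 267. ] [ 516.  -215.3] [11.1 11.4] 42.8
58 [395.5 255.5] [ 543.6 -164.2] [31.5 11.3] 61.6
rack
20 [415.4 268.2] [ 515.7 -215.2] [188.8  59.9] 61.5
white
110 [281.2 266.6] [521.8  90.4] [ 2.6 72.9] 75.2
110 [276.1 264.5] [526.5 101.4] [ 2.1 68.8] 75.3
110 [270.6 263.5] [528.9 113.2] [ 2.1 68.3] 75.4
110 [265.1 262.5] [531.4 125. ] [ 2.1 68.9] 75.5
beam
[2.5782520e-01 9.6619159e-01 5.4906842e+02 1.9570644e+02] 75.05894 [537.72629224 152.04113768] [562.30574232 236.60634597]
```

View pics/crop1.png

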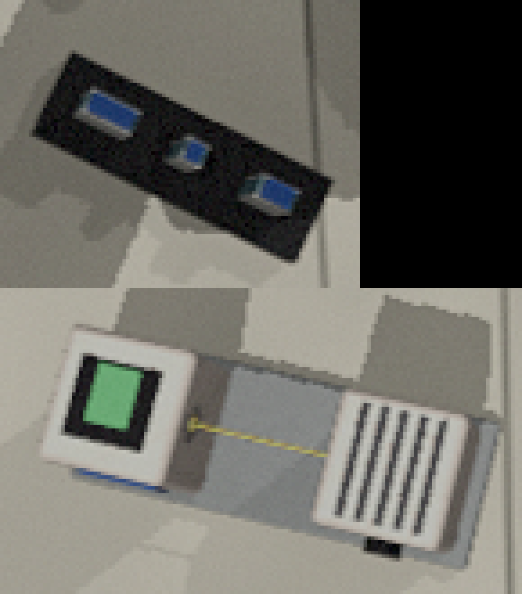

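Measured so far:

| Item | Position (mm) | Bearing |
|---|---|---|
| Middle cell | about (489, -266) | 61.5° |
| Beam line | mid near (548, 190) | about 75° |

I'll move above the cell and turn to its bearing.

```bash
python3 -m inch '[{"x":2.0,"y":-0.9},{"x":3.4,"y":-1.5},{"x":3.4,"y":-1.5},{"x":3.4,"y":-1.5},{"x":3.4,"y":-1.5},{"x":3.4,"y":-1.5},{"x":3.4,"y":-1.5},{"x":3.4,"y":-1.5},{"x":3.4,"y":-1.5},{"x":3.4,"y":-1.5},{"x":3.4,"y":-1.5},{"x":2.2,"y":-1.1}]'
python3 -m inch '[{"yaw":-0.96},{"yaw":-0.96},{"yaw":-0.96},{"yaw":-0.96},{"yaw":-0.96},{"yaw":-0.96},{"yaw":-0.96},{"yaw":-0.96},{"yaw":-1},{},{}]'
python3 - <<'E'
from h import *
f=grab("wrist","w1.png"); s=telemetry.state(); print(s['ee_pos'],s['ee_rot'],s['time_s'])
R=cv2.Rodrigues(np.array(f['rvec'],float))[0]; print(-R.T@np.array(f['tvec']).ravel())
hsv=cv2.cvtColor(f['pixels'],cv2.COLOR_RGB2HSV)
m=cv2.inRange(hsv,(100,90,60),(125,255,255))
for c in cv2.findContours(m,cv2.RETR_EXTERNAL,cv2.CHAIN_APPROX_NONE)[0]:
    if len(c)<40: continue
    b=cv2.boxPoints(cv2.minAreaRect(c)); r=cv2.minAreaRect(ray(f,b,58)[:,:2].astype(np.float32)); print(b.mean(0),r)
E
```

```text
[ 178.47991927 -546.29514937  235.44572601] [-1.79937271e+02 -3.00844238e-04  1.80945621e+01] 0.2
[ 255.43062575 -521.02762309  384.35259858]invalid input
invalid input
```

View pics/w1.png

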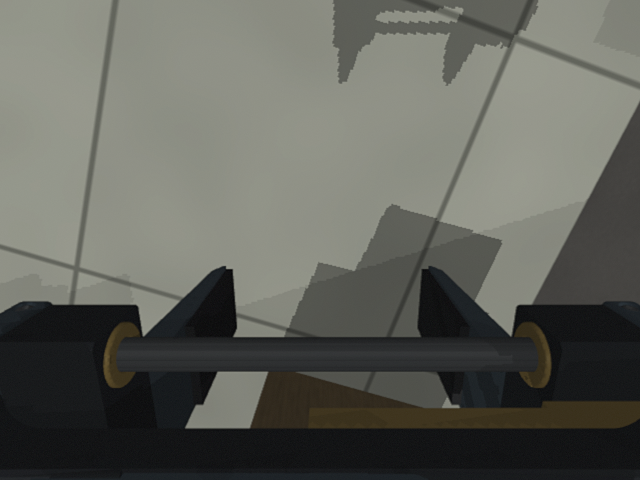

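The wrist view shows only bench, because both moves were refused. The rows may need every key, so I'll test that with a no-op row.

```bash
python3 -m inch '[{"x":0,"y":0,"z":0,"yaw":0,"gripper":1}]'; python3 -m inch --help | head; 
```

```text
time_s: 0.28
ee_pos: [178.5, -546.4, 235.7]
ee_rot: [-180.0, 0.0, 18.1]
force: [-0.0, 0.9, 0.9]
gripper_width: 91.3invalid input: not JSON, or not a number
```

```bash
python3 -m inch '[{"x":2.0,"y":-0.9,"z":0,"yaw":0,"gripper":1},{"x":3.4,"y":-1.5,"z":0,"yaw":0,"gripper":1},{"x":3.4,"y":-1.5,"z":0,"yaw":0,"gripper":1},{"x":3.4,"y":-1.5,"z":0,"yaw":0,"gripper":1},{"x":3.4,"y":-1.5,"z":0,"yaw":0,"gripper":1},{"x":3.4,"y":-1.5,"z":0,"yaw":0,"gripper":1},{"x":3.4,"y":-1.5,"z":0,"yaw":0,"gripper":1},{"x":3.4,"y":-1.5,"z":0,"yaw":0,"gripper":1},{"x":3.4,"y":-1.5,"z":0,"yaw":0,"gripper":1},{"x":3.4,"y":-1.5,"z":0,"yaw":0,"gripper":1},{"x":3.4,"y":-1.5,"z":0,"yaw":0,"gripper":1},{"x":2.2,"y":-1.1,"z":0,"yaw":0,"gripper":1}]'
python3 -m inch '[{"x":0,"y":0,"z":0,"yaw":-0.96,"gripper":1},{"x":0,"y":0,"z":0,"yaw":-0.96,"gripper":1},{"x":0,"y":0,"z":0,"yaw":-0.96,"gripper":1},{"x":0,"y":0,"z":0,"yaw":-0.96,"gripper":1},{"x":0,"y":0,"z":0,"yaw":-0.96,"gripper":1},{"x":0,"y":0,"z":0,"yaw":-0.96,"gripper":1},{"x":0,"y":0,"z":0,"yaw":-0.96,"gripper":1},{"x":0,"y":0,"z":0,"yaw":-0.96,"gripper":1},{"x":0,"y":0,"z":0,"yaw":-1,"gripper":1},{"x":0,"y":0,"z":0,"yaw":0,"gripper":1},{"x":0,"y":0,"z":0,"yaw":0,"gripper":1}]'
python3 - <<'E'
from h import *
f=grab("wrist","w2.png"); s=telemetry.state(); print(s['ee_pos'],s['ee_rot'],s['time_s'])
hsv=cv2.cvtColor(f['pixels'],cv2.COLOR_RGB2HSV)
m=cv2.inRange(hsv,(100,90,60),(125,255,255))
for c in cv2.findContours(m,cv2.RETR_EXTERNAL,cv2.CHAIN_APPROX_NONE)[0]:
    if len(c)<40: continue
    b=cv2.boxPoints(cv2.minAreaRect(c)); r=cv2.minAreaRect(ray(f,b,58)[:,:2].astype(np.float32)); print(b.mean(0),r)
E
```

```text
time_s: 1.28
ee_pos: [491.1, -264.0, 235.9]
ee_rot: [-180.0, -0.1, 18.2]
force: [1.0, -0.2, 0.4]
gripper_width: 91.3
time_s: 2.2
ee_pos: [488.9, -266.3, 235.9]
ee_rot: [-180.0, 0.0, 61.4]
force: [0.5, -0.4, 0.2]
gripper_width: 90.9
[ 488.8556753  -266.34228802  235.90174742] [-1.79996912e+02  4.84437262e-03  6.13740742e+01] 2.25
[428.5769 389.6154] ((495.2685241699219, -472.14898681640625), (35.80931854248047, 80.855224609375), 4.635690689086914)
[326. 221.] ((488.57232666015625, -264.14251708984375), (20.18604278564453, 12.606285095214844), 61.381568908691406)
[325.5 155. ] ((515.856689453125, -213.35052490234375), (9.959169387817383, 12.792810440063477), 61.37425231933594)
[325.  81.] ((543.3452758789062, -162.23992919921875), (29.840160369873047, 13.062210083007812), 61.3702507019043)
```

View pics/w2.png

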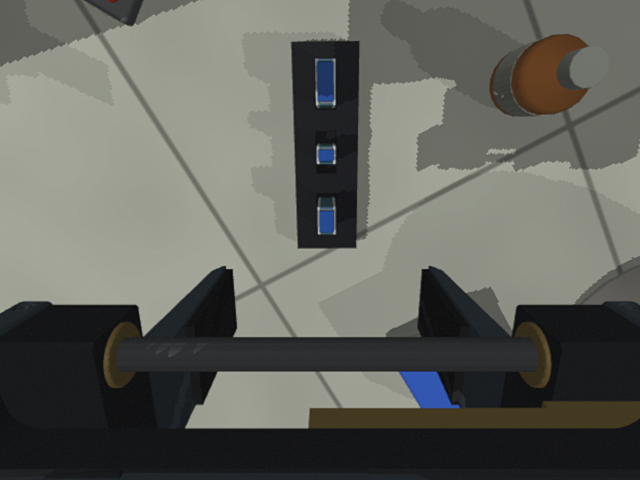

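The wrist view shows the cells at (325,81) long, (325,155) short and (326,221) middle, lined up with the jaws and within about 2 mm. I'll descend, grip and check.

```bash
python3 -m inch '[{"x":0.1,"y":-0.05,"z":2,"yaw":0,"gripper":1},{"x":0,"y":0,"z":3,"yaw":0,"gripper":1},{"x":0,"y":0,"z":3,"yaw":0,"gripper":1},{"x":0,"y":0,"z":3,"yaw":0,"gripper":1},{"x":0,"y":0,"z":2.5,"yaw":0,"gripper":1},{"x":0,"y":0,"z":2,"yaw":0,"gripper":1},{"x":0,"y":0,"z":1.5,"yaw":0,"gripper":1},{"x":0,"y":0,"z":1.2,"yaw":0,"gripper":1},{"x":0,"y":0,"z":0.7,"yaw":0,"gripper":1},{"x":0,"y":0,"z":0,"yaw":0,"gripper":1},{"x":0,"y":0,"z":0,"yaw":0,"gripper":1}]'
python3 -m inch '[{"x":0,"y":0,"z":0,"yaw":0,"gripper":-0.2},{"x":0,"y":0,"z":0,"yaw":0,"gripper":-0.4},{"x":0,"y":0,"z":0,"yaw":0,"gripper":-0.5},{"x":0,"y":0,"z":0,"yaw":0,"gripper":-0.6},{"x":0,"y":0,"z":0,"yaw":0,"gripper":-0.7},{"x":0,"y":0,"z":0,"yaw":0,"gripper":-0.8},{"x":0,"y":0,"z":0,"yaw":0,"gripper":-1},{"x":0,"y":0,"z":0,"yaw":0,"gripper":-1},{"x":0,"y":0,"z":0,"yaw":0,"gripper":-1},{"x":0,"y":0,"z":0,"yaw":0,"gripper":-1},{"x":0,"y":0,"z":0,"yaw":0,"gripper":-1}]' 12
```

```text
time_s: 3.17
ee_pos: [489.1, -265.3, 47.1]
ee_rot: [180.0, 0.0, 61.5]
force: [-0.4, 0.6, -1.0]
gripper_width: 91.4
time_s: 4.08
ee_pos: [488.9, -265.2, 46.9]
ee_rot: [180.0, 0.0, 61.5]
force: [0.2, 0.3, -0.9]
gripper_width: 20.4
```

```bash
python3 -m inch '[{"x":0,"y":0,"z":0,"yaw":0,"gripper":-1},{"x":0,"y":0,"z":0,"yaw":0,"gripper":-1},{"x":0,"y":0,"z":0,"yaw":0,"gripper":-1},{"x":0,"y":0,"z":0,"yaw":0,"gripper":-1},{"x":0,"y":0,"z":0,"yaw":0,"gripper":-1},{"x":0,"y":0,"z":0,"yaw":0,"gripper":-1}]' 20
python3 -m inch '[{"x":0,"y":0,"z":-0.5,"yaw":0,"gripper":-1},{"x":0,"y":0,"z":-1,"yaw":0,"gripper":-1},{"x":0,"y":0,"z":-1.5,"yaw":0,"gripper":-1},{"x":0,"y":0,"z":-2,"yaw":0,"gripper":-1},{"x":0,"y":0,"z":-2.5,"yaw":0,"gripper":-1},{"x":0,"y":0,"z":-2.5,"yaw":0,"gripper":-1},{"x":0,"y":0,"z":-2.5,"yaw":0,"gripper":-1},{"x":0,"y":0,"z":-2.5,"yaw":0,"gripper":-1},{"x":0,"y":0,"z":-1,"yaw":0,"gripper":-1},{"x":0,"y":0,"z":0,"yaw":0,"gripper":-1},{"x":0,"y":0,"z":0,"yaw":0,"gripper":-1}]'
python3 - <<'E'
from h import *
w=grab("wrist"); t=grab("top"); s=grab("scene"); st=telemetry.state(); print(st['gripper_width'])
p=proj(s,st['ee_pos'])[0].astype(int);q=proj(t,st['ee_pos'])[0].astype(int)
cr=lambda f,p:cv2.resize(f['pixels'][p[1]-40:p[1]+40,p[0]-50:p[0]+50],(400,300),interpolation=3)
o=np.zeros((600,800,3),np.uint8);o[:300,:400]=cr(s,p);o[:300,400:]=cr(t,q);o[300:,:400]=cv2.resize(w['pixels'],(400,300))
cv2.imwrite('pics/lift.png',o[:,:,::-1])
f=t;hsv=cv2.cvtColor(f['pixels'],cv2.COLOR_RGB2HSV)
m=cv2.inRange(hsv,(50,80,80),(75,255,255));k=np.zeros_like(m);k[220:295,170:305]=m[220:295,170:305]
c=max(cv2.findContours(k,0,1)[0],key=cv2.contourArea);b=cv2.boxPoints(cv2.minAreaRect(c));print(cv2.minAreaRect(ray(f,b,110)[:,:2].astype(np.float32)))
E
```

```text
time_s: 4.58
ee_pos: [488.9, -265.2, 46.9]
ee_rot: [180.0, 0.0, 61.5]
force: [0.8, -1.1, -0.7]
gripper_width: 16.3
time_s: 5.5
ee_pos: [488.7, -265.1, 206.9]
ee_rot: [180.0, 0.0, 61.5]
force: [0.6, -0.0, -0.3]
gripper_width: 16.0
15.708968267538266
((574.5423583984375, 274.6138000488281), (28.256637573242188, 39.099456787109375), 75.32709503173828)
```

View pics/lift.png

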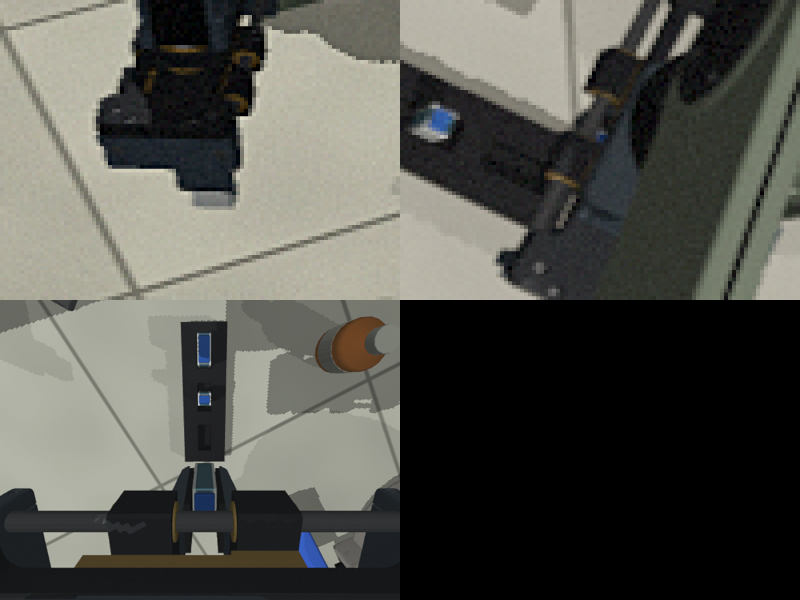

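The cell is held at a 16 mm opening. Its slot is empty and the other two cells are still in the rack. Now I'll hover above the photometer gap.

```bash
python3 -m inch '[{"x":1.5,"y":-0.6,"z":0,"yaw":0,"gripper":-1},{"x":2.5,"y":-1.0,"z":0,"yaw":0,"gripper":-1},{"x":3.5,"y":-1.35,"z":0,"yaw":0,"gripper":-1},{"x":3.5,"y":-1.35,"z":0,"yaw":0,"gripper":-1},{"x":3.5,"y":-1.35,"z":0,"yaw":0,"gripper":-1},{"x":3.5,"y":-1.35,"z":0,"yaw":0,"gripper":-1},{"x":3.5,"y":-1.35,"z":0,"yaw":0,"gripper":-1},{"x":3.5,"y":-1.35,"z":0,"yaw":0,"gripper":-1},{"x":3.5,"y":-1.35,"z":0,"yaw":0,"gripper":-1},{"x":3.5,"y":-1.35,"z":0,"yaw":0,"gripper":-1},{"x":3.5,"y":-1.35,"z":0,"yaw":0,"gripper":-1},{"x":3.5,"y":-1.35,"z":0,"yaw":0,"gripper":-1}]'
python3 -m inch '[{"x":2.4,"y":-0.9,"z":0,"yaw":0,"gripper":-1},{"x":1.4,"y":-0.5,"z":0,"yaw":0,"gripper":-1},{"x":0,"y":0,"z":0,"yaw":-0.95,"gripper":-1},{"x":0,"y":0,"z":0,"yaw":-0.95,"gripper":-1},{"x":0,"y":0,"z":0,"yaw":-0.84,"gripper":-1},{"x":0,"y":0,"z":0,"yaw":0,"gripper":-1},{"x":0,"y":0,"z":0,"yaw":0,"gripper":-1},{"x":0,"y":0,"z":0,"yaw":0,"gripper":-1}]'
python3 - <<'E'
from h import *
f=grab("wrist","w3.png"); s=telemetry.state(); print(s['ee_pos'],s['ee_rot'],s['time_s'])
hsv=cv2.cvtColor(f['pixels'],cv2.COLOR_RGB2HSV)
m=cv2.inRange(hsv,(24,90,110),(36,255,255))
n,l,st,c=cv2.connectedComponentsWithStats(m)
for i in range(1,n):
    if st[i,4]<25: continue
    ys,xs=np.nonzero(l==i); P=ray(f,np.c_[xs,ys],80)[:,:2]; q=cv2.fitLine(P.astype(np.float32),2,0,.1,.1).ravel()
    print(st[i],q,np.degrees(np.arctan2(q[1],q[0])),P.min(0),P.max(0))
E
```

```text
time_s: 6.65
ee_pos: [541.6, 151.3, 205.4]
ee_rot: [-179.9, 0.1, 61.5]
force: [0.8, -0.5, -0.7]
gripper_width: 16.3
time_s: 7.32
ee_pos: [548.1, 189.0, 206.4]
ee_rot: [-180.0, 0.1, 75.1]
force: [0.1, 0.2, -0.7]
gripper_width: 15.9
[548.10712332 189.15449849 206.54433344] [-1.79965862e+02  3.57784099e-02  7.50909001e+01] 7.3667
[324 180   3  81 243] [2.5888643e-01 9.6590775e-01 5.5001886e+02 2.0387047e+02] 74.996 [541.10493375 173.20940485] [558.5583542  233.29210233]
```

View pics/w3.png

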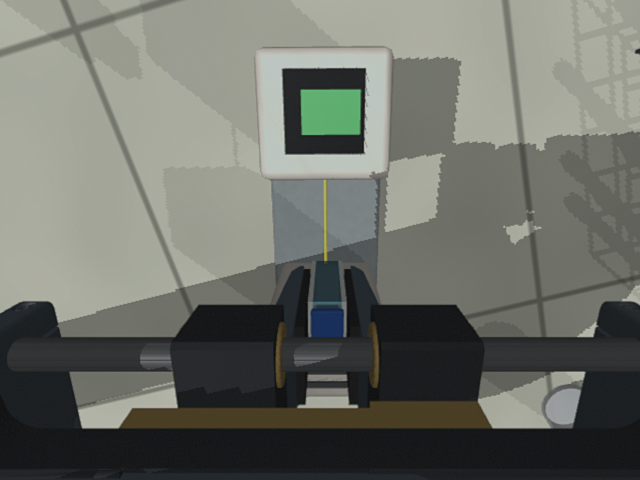

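The wrist view shows the beam at column 325, rows 180–260. It is parallel to the tool, and the cell sits about 1.4 mm to one side of it. I'll correct that and lower the cell.

```bash
python3 -m inch '[{"x":0.25,"y":-0.13,"z":0.7,"yaw":0,"gripper":-1},{"x":0,"y":0,"z":1.3,"yaw":0,"gripper":-1},{"x":0,"y":0,"z":1.5,"yaw":0,"gripper":-1},{"x":0,"y":0,"z":1.5,"yaw":0,"gripper":-1},{"x":0,"y":0,"z":1.5,"yaw":0,"gripper":-1},{"x":0,"y":0,"z":1.5,"yaw":0,"gripper":-1},{"x":0,"y":0,"z":1.1,"yaw":0,"gripper":-1},{"x":0,"y":0,"z":0.7,"yaw":0,"gripper":-1},{"x":0,"y":0,"z":0,"yaw":0,"gripper":-1},{"x":0,"y":0,"z":0,"yaw":0,"gripper":-1},{"x":0,"y":0,"z":0,"yaw":0,"gripper":-1}]'
python3 - <<'E'
from h import *
f=grab("wrist"); s=grab("scene"); st=telemetry.state(); print(st['ee_pos'],st['ee_rot'],st['force'],st['time_s'])
hsv=cv2.cvtColor(f['pixels'],cv2.COLOR_RGB2HSV)
m=cv2.inRange(hsv,(24,90,110),(36,255,255))
n,l,a,c=cv2.connectedComponentsWithStats(m)
for i in range(1,n):
    if a[i,4]<25: continue
    ys,xs=np.nonzero(l==i); P=ray(f,np.c_[xs,ys],80)[:,:2]; q=cv2.fitLine(P.astype(np.float32),2,0,.1,.1).ravel()
    d=st['ee_pos'][:2]-q[2:]; print(a[i],'lateral tcp-beam mm',d[0]*q[1]-d[1]*q[0],np.degrees(np.arctan2(q[1],q[0])),P.max(0))
p=proj(s,[548,190,80])[0].astype(int)
o=np.zeros((600,800,3),np.uint8);o[:,:400]=cv2.resize(s['pixels'][p[1]-60:p[1]+60,p[0]-40:p[0]+40],(400,600),interpolation=3);o[:300,400:]=cv2.resize(f['pixels'],(400,300))
o[300:,400:]=f['pixels'][100:400,120:520]
cv2.imwrite('pics/fin.png',o[:,:,::-1])
E
```

```text
time_s: 8.28
ee_pos: [548.2, 192.6, 109.7]
ee_rot: [179.9, -0.0, 75.2]
force: [0.2, 0.4, -0.9]
gripper_width: 16.1
[548.16886481 192.57336508 109.86294331] [ 1.79904523e+02 -5.67528403e-02  7.51875728e+01] [-1.14385201 -0.58469343  0.59133238] 8.3833
[323 218   5  90 368] lateral tcp-beam mm 1.217370406812071 75.28358 [558.00717239 231.32593127]
```

View pics/fin.png

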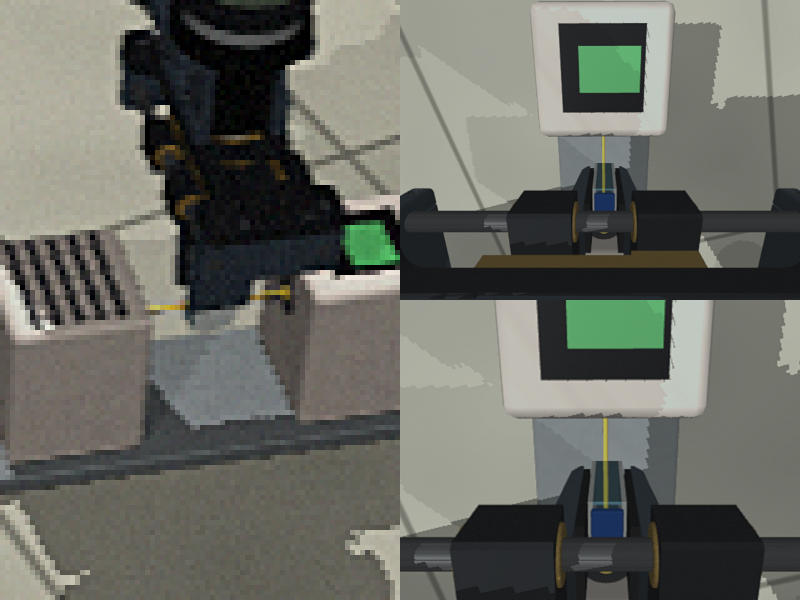

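The wrist view shows the beam entering the middle of the cell's window. In the scene view the cell is upright and centred between the blocks. I'll let it settle and hand in.

```bash
python3 -m inch '[{"x":0,"y":-0.05,"z":0.1,"yaw":0,"gripper":-1},{"x":0,"y":0,"z":0.1,"yaw":0,"gripper":-1},{"x":0,"y":0,"z":0,"yaw":0,"gripper":-1},{"x":0,"y":0,"z":0,"yaw":0,"gripper":-1},{"x":0,"y":0,"z":0,"yaw":0,"gripper":-1},{"x":0,"y":0,"z":0,"yaw":0,"gripper":-1},{"x":0,"y":0,"z":0,"yaw":0,"gripper":-1}]'
python3 -c "
from workcell import env; env.job_done()"
```

```text
time_s: 8.97
ee_pos: [547.1, 192.5, 106.9]
ee_rot: [180.0, 0.0, 75.2]
force: [-1.0, 0.5, 0.1]
gripper_width: 15.9
the job is handed in; nothing more can be done
```

I took the middle-length cell out of the rack by its frosted sides and held it upright in the photometer gap. I handed the job in at about 9 s with the gripper still holding it at 20 N; the hand-in gives no verdict.

- **Grip:** the opening read 15.9 mm at the end, which matches the 16 mm cell width. The pictures show the fingers only on the side faces.
- **Height:** the beam should pass about 16 mm above the cell's underside, worked out from the grip height. I didn't measure it directly.
- **Sideways position:** the wrist camera put the tool 1.2 mm off the beam, while the top camera put it close to zero. I shifted 0.5 mm as a compromise and took no further picture.
- **Angle and centring:** the tool is within about 0.1° of the beam direction (75.2° against 75.3°). The cell looked roughly midway between the blocks in the scene view.
- **Other objects:** no unusual force showed in the readings. The other two cells were still in the rack after the lift. I didn't re-measure the other bench items at the end.

The first two moves were refused because each row needs every key; nothing moved.

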